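Put a new cup away in the drop-front drying cabinet

ROBOT

A 6-joint arm with a two-finger parallel gripper is mounted at the origin on the work surface. World frame = base frame: x ahead of the robot, y to its left, z up, the work surface at z = 0. Lengths are in m, angles in rad, forces in N, time in s.
With the tool pointing down it reaches from about 0.35 to 0.975 m from the base axis. Payload 7.1 kg.
Tool frame: the origin (TCP) lies at the very end of the fingers, on their centre line; the grasp point (between the pads) lies 19 mm behind it (ctrl.grip_point_offset is the distance from the TCP to the grasp point, in m); z points along the fingers, y is the line along which they close (so a half turn about z gives the same grasp; the last joint's range is limited). The gripper opens to 88 mm and grips with 3 to 60 N. Pads are 20 mm wide; open, the fingers measure 115 mm over their backs; the gripper's body (75 mm by 178 mm) begins 61 mm behind the grasp point.
Start: joints at [-1.15, 0.423, 1.63, -0, 1.089, -0.019], TCP at [0.266, -0.565, 0.199] pointing down, gripper open.
Joint ranges: [-3, 3], [-0.9, 2.11], [0.09, 2.58], [-1.31, 4.45], [0.11, 2.69], [-2.54, 2.54]. Speed limits (rad/s): [2.39, 2.39, 3.01, 3.14, 3.14, 3.14].

INTERFACE

Orientations are given as a unit quaternion [w, x, y, z].
In Python, from plant import ctrl gives the robot as it stands.
- The arm moves only by the tool drive_tool, never from a script. Its argument "plan" is a list that holds one entry, the list of rows, each a list of 7 numbers: the shift along the world's x, y, z as a fraction of full scale, then the turn, a rotation vector about the world's x, y, z as a fraction of full scale, then the opening, from 0 (shut) to 1 (fully open). In form: [[[dx, dy, dz, rx, ry, rz, fingers], ...]]. A call has 1 to 20 rows; each row shifts and turns the commanded pose from where the row before left it; what a row does not reach is not made up. Full scale, the value 1, is 0.5 m for a shift and 360 degrees for a turn. A row lasts 1/10 s, in which the tool goes at most 50 mm and 8.59 degrees, less where a joint would pass 70% of its speed; a pose out of reach is approached as far as the arm can. A call with a number of a shift or a turn outside -1 to 1 is refused whole. A call with a gripper value outside its range is refused whole. The fingers move at their own pace and stop on an object; the grip force is fixed at half the most. Time passes only in rows, so rows that do not move let the fingers close. It gives the time, the measured TCP pose, the force, the opening and the grip force at its end, in the units of the state.
- ctrl.get_state(): the state, without advancing time (a new reading comes with each control period).
- ctrl.read_camera(name): name is "scene" or "top" or "wrist"; returns a dict with "img" (384x512x3 uint8, red, green, blue), "fx", "fy", "cx", "cy" (pixels), "D" ([k1, k2, p1, p2, k3] as OpenCV has them; the pictures are not rectified), "world_to_cam" (4x4, takes a point from world to camera coordinates). Camera axes: x right, y down, z forward; pixel columns grow to the right and rows downward; lengths in m; the calibration is good to about 2 mm. A picture is of the moment at which its call begins. There is no depth.
- ctrl.sign_off(): hands the job in; it is judged then, once.
Trained networks look in a picture, given as the dict that the camera call returned (one of the last four; its "shot" number tells which), for a name from the list of things; names that differ only in an ending like _2 or _b are one class to them, and where a whole thing is asked for, a point or a joint stands for the part that bears it (a point fixed in the world has none). Each returns a list of dicts, best first, with "confidence" (0 to 1); they miss things now and then, are a little off and sometimes report something else, mostly with a low value. They report only what shows in the picture. A call takes as long as a camera call. They do not tell look-alikes from the thing itself.
- ctrl.look_for(picture, thing): "bbox" ([left, top, width, height] in pixels, round what is visible of it).
- ctrl.trace(picture, thing): "mask" (384x512 bool, what is visible of it) and "bbox" ([left, top, width, height] in pixels, round what is visible of it).
The state is a dict: "time": time; "qpos": joint angles; "joint_velocities": joint speeds; "joint_efforts": joint torques, N m; "position": TCP position; "orientation": TCP orientation; "force": force on the tool from outside, world axes, zero at the start; "moment": the same for the moment, N m; "grip_width": finger opening in m; "grip_force": force on a finger pad.
Only numpy, scipy, OpenCV 4.12 (cv2) and the standard library are available. Lean on these libraries where they do the work, as an engineer would, in place of code of your own. Each camera call takes 0.05 s, during which the arm holds its last target. There are 200 camera calls.

TASK

Put the newly made clay cup in the drying cabinet to dry: set aside the tall jar that stands in the way of the door, pull the door all the way down, and stand the cup in the middle of the round cork coaster inside, its handle pointing straight out at the door. Then push the door fully shut. Keep the cup and the tall jar upright throughout, leave the tall jar standing on the table, and do not disturb the small jar in the cabinet, the jar of brushes or the palette knife.

Things in the scene. Friction and masses are not known exactly. Their poses are not given: they have to be found in the camera images.
- cabinet: Low drying cabinet like a bread bin, fixed to the table: 350 mm wide, 161 deep, 180 high; plywood base and sides, clear back. Its front and its roof are one bent door that tips down towards the robot. Origin on the table under the middle of the hinge line; x into the cabinet, y along its width, z up. Inner floor at z = 40 mm, from x = 0 to the back at x = 150; side walls at y = +-167.
- door (a joint): Door angle (rad): 0 shut; grows as the door tips down towards the robot about its hinge along the bottom front edge; 1.2 all the way down at its stop, the cabinet then open from above. Stiff hinge, 0.6 N m of friction: the door stays where it is left and takes 1 to 6 N at the handle. It may start up to 0.25 rad ajar.
- door_handle (a point): Middle of the handle: a level steel bar 10 mm thick, 120 long, parallel to the hinge, on two posts 50 mm off the outside of the door's clear top panel. 210 mm from the hinge line: in the cabinet's x, z it is 109, 219 mm with the door shut and -127, 207 with the door down; it can be gripped from above at any door angle, fingers closing across it (41 mm free between bar and panel).
- door_hinge (a point): Middle of the hinge line (parallel to the cabinet's y), 40 mm above the table. Shut, the door rises from here as a 350 mm wide plywood panel to x = 10, z = 135 mm (cabinet frame), then bends back as a clear panel to x = 150, z = 180 mm over the back. Down, the first panel slopes from the hinge to x = -85, z = 84 and the clear one stands upright on it to x = -77, z = 231 mm.
- coaster: Thin round cork coaster fixed to the cabinet's floor: 80 mm across, 3 mm thick, its top at 43 mm above the table; where the cup belongs. Origin at the centre of its underside, axes parallel to the cabinet's. It lies about 85 mm behind the hinge line, either 65 mm left or 65 mm right of the middle.
- cup: New terracotta cup, 60 mm across (54 at the foot), 65 high, 4 mm wall, open at the top, 110 to 230 g. A handle on one side reaches 60 mm from the cup's axis, 13 to 55 mm above the foot, 9 mm thick. Origin at the centre of its underside, z up, x towards the handle. Starts on the table, left or right of the cabinet, turned any way within 1.9 rad of handle towards -x.
- cup_handle (a point): Outermost part of the cup's handle, 56 mm from the cup's axis, 34 mm above the foot.
- tall_jar: Tall white lidded jar, 58 mm across, 130 mm high with its straight side up to 100 mm, 210 to 420 g, upright on the table in front of the cabinet where the door comes down. Origin at the centre of its underside.
- small_jar: Small white lidded jar, 54 mm across, 50 mm high, standing on the cabinet's floor on the other side from the coaster. Bystander. Origin at the centre of its underside.
- brush_jar: Glass jar 72 mm across and 90 mm high with three brushes that rise to 200 mm and lean out up to 42 mm from its axis. Stands on the other side of the table from the cup. Bystander. Origin at the centre of its underside.
- knife: Palette knife lying flat on the table near the robot, roughly crosswise: 190 mm long, 18 mm wide, 14 mm high, wooden handle and steel blade. Bystander. Origin on its underside near the middle; x towards the blade.
There are look-alikes about, which are no part of the job. Of the things shaped like the tall_jar, the white one is meant.

How it is judged:
By the outcome, as a careful person would: the job done as asked, in the order asked, and still so for the second after the job is handed in, with the robot touching nothing.
It also fails if it takes over 72 s, if anything falls off the work surface, if the arm or the gripper's body presses on something with over 40 N, if the wrist force passes 120 N, or if a joint passes its speed limit or range.

## Working session

There is one attempt and no reset: what is moved stays moved. The work goes in short steps, Python scripts to look and compute and a tool call to move; the robot and the scene stay as the last step left them, time stands still between calls to the robot, and variables do not carry over. Pictures are saved under pics/ and viewed, at most 10 in all, crops included, and the job is handed in when it is done.

Besides the shell and the picture viewer there is one more tool, called after "Emit:" by a JSON object that holds its "fn" and its "kwargs", one argument or row to a line. drive_tool: Moves the arm, as the interface text tells. Its arguments: {"type":"object","properties":{"plan":{"type":"array"}},"required":["plan"]}

```bash
ls; mkdir -p pics; cat > h.py <<'E'
import numpy as np, cv2
from plant import ctrl
def cam(n): return ctrl.read_camera(n)
def K(p): return np.array([[p['fx'],0,p['cx']],[0,p['fy'],p['cy']],[0,0,1.]])
def ray(p,uv):
    n=cv2.undistortPoints(np.array([[uv]],float),K(p),np.array(p['D'],float))[0,0]
    T=np.array(p['world_to_cam']);R=T[:3,:3];c=-R.T@T[:3,3]
    d=R.T@np.array([n[0],n[1],1]);return c,d/np.linalg.norm(d)
def atz(p,uv,z):
    c,d=ray(p,uv);return c+d*(z-c[2])/d[2]
def tri(*pu):
    A=np.zeros((3,3));b=np.zeros(3)
    for p,uv in pu:
        c,d=ray(p,uv);M=np.eye(3)-np.outer(d,d);A+=M;b+=M@c
    x=np.linalg.solve(A,b)
    return x,[float(np.linalg.norm((np.eye(3)-np.outer(d,d))@(x-c))) for c,d in [ray(p,u) for p,u in pu]]
def proj(p,X):
    T=np.array(p['world_to_cam']);r=cv2.Rodrigues(T[:3,:3])[0]
    return cv2.projectPoints(np.array(X,float).reshape(-1,3),r,T[:3,3],K(p),np.array(p['D'],float))[0][:,0]
def save(img,n): cv2.imwrite('pics/'+n,cv2.cvtColor(img,cv2.COLOR_RGB2BGR))
E
python3 - <<'E'
from h import *
np.set_printoptions(precision=4,suppress=True)
a=[cam(n) for n in ('scene','top')]
for n,p in zip(('scene','top'),a):
    print(n, ray(p,(256,192)))
    for t in 'cabinet door door_handle coaster cup cup_handle tall_jar small_jar brush_jar knife'.split():
        print(t,[(np.round(r['bbox']).astype(int).tolist(),round(r['confidence'],2)) for r in ctrl.look_for(p,t)][:4])
save(cv2.resize(np.vstack([a[0]['img'],a[1]['img']]),(448,600)) if 0 else a[0]['img'],'scene0.png'); save(a[1]['img'],'top0.png')
E
```

```text
pics
scene (array([ 0.8323, -0.2836,  1.3129]), array([-0.2459,  0.2162, -0.9449]))
cabinet [([219, 155, 129, 134], 0.94), ([218, 158, 122, 118], 0.71)]
door [([219, 155, 124, 123], 0.66), ([221, 156, 129, 139], 0.6), ([318, 103, 27, 24], 0.39), ([229, 141, 47, 31], 0.39)]
door_handle [([218, 156, 124, 118], 0.94)]
coaster [([273, 247, 11, 11], 0.47)]
cup [([316, 102, 27, 24], 0.67)]
cup_handle [([322, 102, 22, 26], 0.78)]
tall_jar [([176, 174, 24, 30], 0.78), ([224, 173, 22, 36], 0.66)]
small_jar []
brush_jar [([123, 231, 49, 48], 0.78)]
knife [([230, 141, 45, 33], 0.65)]
top (array([0.3668, 0.016 , 1.0685]), array([ 0.1615, -0.0379, -0.9861]))
cabinet [([181, 107, 144, 89], 0.65)]
door [([184, 118, 141, 74], 0.8), ([186, 236, 66, 10], 0.28)]
door_handle [([181, 116, 140, 76], 0.66)]
coaster []
cup [([97, 204, 31, 26], 0.88)]
cup_handle [([102, 202, 26, 35], 0.88)]
tall_jar [([256, 209, 24, 21], 0.9), ([290, 244, 26, 19], 0.77)]
small_jar []
brush_jar [([353, 197, 56, 33], 0.88), ([183, 116, 139, 74], 0.62)]
knife [([189, 239, 64, 7], 0.88)]
```

```bash
python3 - <<'E'
from h import *
p=cam('scene');q=cam('top')
m=np.hstack([cv2.resize(p['img'][90:300,110:360],(476,400)),]); 
t=cv2.resize(q['img'][90:280,80:430],(737,400))
m=cv2.resize(m,(357,300)); out=np.zeros((600,760,3),np.uint8)
out=np.zeros((600,740,3),np.uint8); out[:250,:298]=cv2.resize(p['img'][90:300,110:360],(298,250))
out[:200,300:740]=cv2.resize(p['img'][160:215,160:281],(440,200)); out[250:600,:645]=cv2.resize(q['img'][90:280,80:430],(645,350))
save(out,'a.png')
E
```

```text
(no output)
```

View pics/a.png

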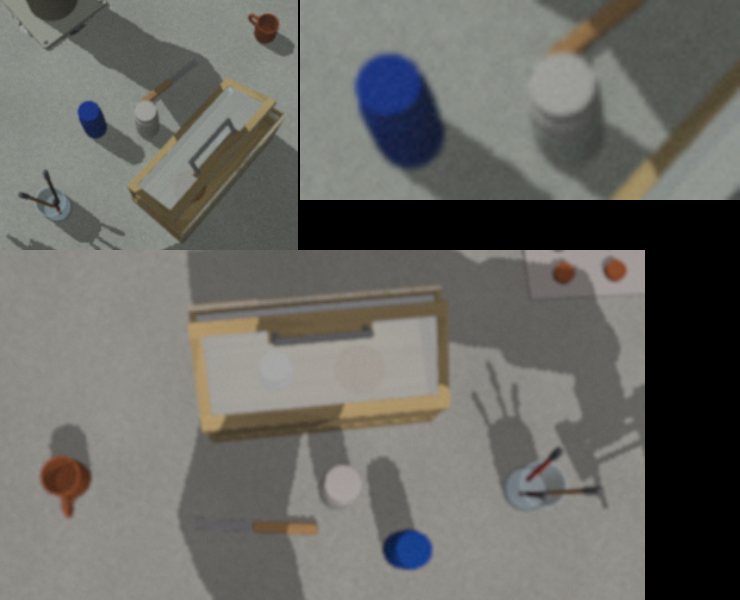

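The pictures show two jars of the tall shape: white at top-px (266,218), scene (235,190), and blue at top-px (301,253), scene (188,189). The white one is meant, and the crop at upper right confirms it. The cup is at top-px (112,215) with its handle towards the robot. The coaster shows dimly through the door in the right half, and the small jar is in the left.

```bash
python3 - <<'E'
from h import *
np.set_printoptions(precision=4,suppress=True)
p=cam('scene');q=cam('top'); w=cam('wrist')
print(p['fx'],q['fx'],w['fx'],ray(w,(256,192)))
for t in ['tall_jar','cup','brush_jar','knife']:
    for n,c in (('s',p),('t',q)):
        for r in ctrl.trace(c,t)[:2]:
            m=r['mask'];ys,xs=np.nonzero(m);uv=(xs.mean(),ys.mean());print(t,n,round(r['confidence'],2),r['bbox'],np.round(uv,1),'rgb',c['img'][m].mean(0).round(),'z0.03',atz(c,uv,.03)[:2],'z.13',atz(c,uv,.13)[:2])
out=np.zeros((600,800,3),np.uint8)
out[:300,:]=cv2.resize(q['img'][104:164+44,175:175+160],(800,520),interpolation=cv2.INTER_CUBIC)[:300] if 0 else 0
a=cv2.resize(q['img'][104:204,175:335],None,fx=3.6,fy=3.0,interpolation=cv2.INTER_CUBIC)
out[:300,:576]=a
b=cv2.resize(p['img'][150:295,210:355],None,fx=2.0,fy=2.0,interpolation=cv2.INTER_CUBIC)
out[305:595,:290]=b
for i in range(0,160,20): cv2.putText(out,str(175+i),(int(i*3.6),10),0,.35,(255,0,0))
for i in range(0,100,20): cv2.putText(out,str(104+i),(0,int(i*3)+4),0,.35,(255,0,0))
save(out,'b.png')
E
```

```text
456.33526873443304 372.14922891252724 284.6565414428799 (array([ 0.3419, -0.5304,  0.3846]), array([-0.2482, -0.1428, -0.9581]))
tall_jar s 0.77 [221.9, 173.5, 23.1, 34.8] [233.  190.5] rgb [114. 115. 112.] z0.03 [ 0.4494 -0.0382] z.13 [ 0.4793 -0.0574]
tall_jar s 0.6 [173.3, 169.3, 26.5, 37.3] [187.2 190.3] rgb [35. 49. 93.] z0.03 [ 0.3582 -0.1401] z.13 [ 0.3951 -0.1513]
tall_jar t 0.95 [255.9, 207.7, 22.1, 20.5] [264.1 218.4] rgb [152. 146. 143.] z0.03 [ 0.4626 -0.0483] z.13 [ 0.4534 -0.0421]
tall_jar t 0.57 [290.0, 240.7, 29.0, 25.6] [301.6 252.6] rgb [ 40.  66. 121.] z0.03 [ 0.3706 -0.1545] z.13 [ 0.3702 -0.138 ]
cup s 0.77 [319.8, 100.6, 26.2, 27.0] [331.7 112.5] rgb [81. 55. 43.] z0.03 [0.4577 0.3686] z.13 [0.4869 0.3178]
cup t 0.64 [97.6, 204.9, 29.6, 25.8] [115.3 215.1] rgb [101.  61.  41.] z0.03 [0.4594 0.3671] z.13 [0.4505 0.3333]
brush_jar s 0.56 [125.7, 232.8, 47.6, 46.4] [152.6 259.3] rgb [91. 98. 98.] z0.03 [ 0.4552 -0.3439] z.13 [ 0.4846 -0.3392]
brush_jar t 0.81 [353.2, 197.3, 53.2, 36.0] [372.6 217.2] rgb [104. 105. 106.] z0.03 [ 0.4743 -0.3581] z.13 [ 0.4639 -0.3221]
knife s 0.79 [228.8, 139.0, 48.5, 33.9] [253.3 157.8] rgb [88. 80. 68.] z0.03 [0.4102 0.077 ] z.13 [0.4431 0.0489]
knife t 0.96 [183.9, 233.2, 70.2, 12.3] [219.7 239.7] rgb [109.  95.  81.] z0.03 [0.4003 0.0733] z.13 [0.3971 0.0677]
```

View pics/b.png

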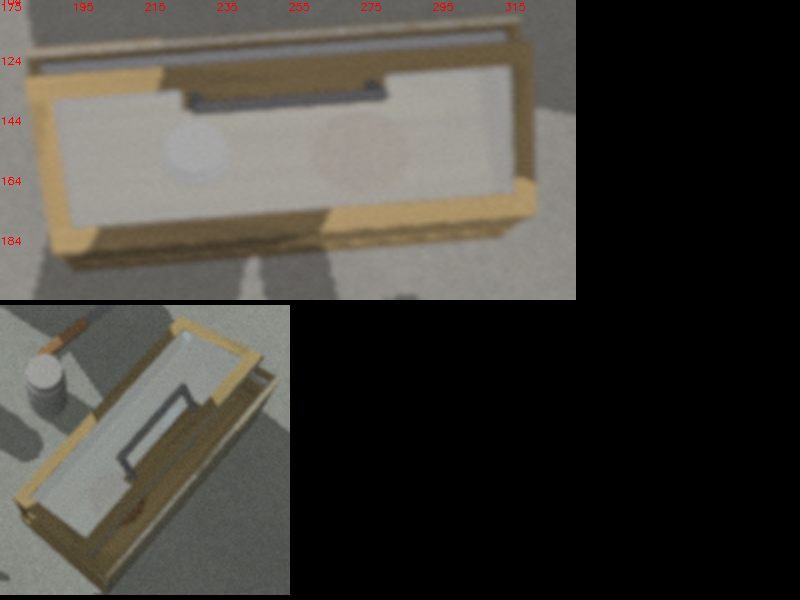

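```bash
cat > fit.py <<'E'
from h import *
from scipy.optimize import least_squares
def door(pt,th):
    x,y,z=pt; c,s=np.cos(th),np.sin(th); return np.array([x*c-z*s,y,z*c+x*s+.04])
def W(P,pt):
    c,s=np.cos(P[2]),np.sin(P[2]);return np.array([P[0]+c*pt[0]-s*pt[1],P[1]+s*pt[0]+c*pt[1],pt[2]])
if __name__=='__main__':
    np.set_printoptions(precision=4,suppress=True)
    p=cam('scene');q=cam('top')
    bl,br,tl,tr=(.01,.175,.095),(.01,-.175,.095),(.15,.175,.14),(.15,-.175,.14); hl,hr=(.109,.06,.179),(.109,-.06,.179)
    obs=[(q,bl,(189.7,189)),(q,br,(323.9,175.3)),(q,tl,(182.8,130.7)),(q,tr,(322.8,118)),(q,hl,(227.2,138.7)),(q,hr,(281.9,134.7)),
     (p,hr,(271,227.5)),(p,hl,(302,191.5)),(p,br,(217.5,246)),(p,bl,(298.5,157.5)),(p,tl,(341,176.5))]
    f=lambda P:np.concatenate([proj(c,W(P,door(k,P[3])))[0]-u for c,k,u in obs])
    r=least_squares(f,[.58,0,0,.1],loss='soft_l1');print(r.x);print(f(r.x).reshape(-1,2))
    P=r.x
    cs=[atz(q,(175+360/3.6,104+150/3.),.043),P,W(P,(.085,-.065,.043))];print(cs)
    print('handle',W(P,door((.109,0,.179),P[3])),'open',W(P,(-.127,0,.207)))
    # jar from both views: model silhouettes
    for n,zb in (('jar',.13),):
        j=[atz(q,(264.1,218.4-0),.10),atz(p,(233,190.5),.065)];print(j)
E
python3 fit.py
```

```text
[ 0.5456 -0.0226  0.1308  0.1012]
[[-1.0018 -0.4564]
 [ 0.5979 -0.0301]
 [-1.4824 -0.3218]
 [-0.5696 -0.1834]
 [ 2.3292  0.5522]
 [-1.6402 -0.0644]
 [-0.4457  0.2054]
 [-0.544   1.1818]
 [-2.5652  1.049 ]
 [ 0.7678 -2.9398]
 [-0.1523 -0.1879]]
[array([ 0.6461, -0.075 ,  0.043 ]), array([ 0.5456, -0.0226,  0.1308,  0.1012]), array([ 0.6384, -0.0759,  0.043 ])]
handle [ 0.6352 -0.0108  0.2291] open [ 0.4197 -0.0391  0.207 ]
[array([ 0.4562, -0.0441,  0.1   ]), array([ 0.4599, -0.0449,  0.065 ])]
```

```bash
python3 - <<'E'
from h import *
from scipy.spatial.transform import Rotation as R
s=ctrl.get_state();o=s['orientation'];M=R.from_quat([o[1],o[2],o[3],o[0]]).as_matrix();print(s['position'],o);print(M.round(3),s['force'],s['time'],s['grip_width'])
E
```

```text
[ 0.26612371 -0.56550548  0.19906451] [-2.13920504e-06  9.75916952e-01  2.18142391e-01 -6.84362078e-06]
[[ 0.905  0.426 -0.   ]
 [ 0.426 -0.905  0.   ]
 [-0.    -0.    -1.   ]] [ 0.64165179 -0.04240624  0.23090131] 1.85 0.08786135708292075
```

Emit:
{"fn": "drive_tool", "kwargs": {
  "plan": [
    [[0,0,0.06,0,0,0,1],[0,0,0.06,0,0,0,1],[0,0,0.06,0,0,0,1],[0.03,0.08,0,0,0,-0.007,1],[0.03,0.08,0,0,0,-0.007,1],[0.03,0.08,0,0,0,-0.007,1],[0.03,0.08,0,0,0,-0.007,1],[0.03,0.08,0,0,0,-0.007,1],[0.03,0.08,0,0,0,-0.007,1],[0.03,0.08,0,0,0,-0.007,1],[0.03,0.08,0,0,0,-0.007,1],[0.03,0.08,0,0,0,-0.007,1],[0.03,0.08,0,0,0,-0.007,1],[0.03,0.08,0,0,0,0,1],[0.03,0.08,0,0,0,0,1],[0.02,0.08,0,0,0,0,1],[0,0,0,0,0,0,1]]
  ]
}}

```text
time: 3.55
position: [0.4569, -0.0417, 0.2892]
orientation: [-0.001, 1.0, 0.002, 0.0]
force: [0.2, -0.9, 0.0]
grip_width: 0.0876
grip_force: 0.0
```

```bash
cat > look.py <<'E'
from h import *
import sys
np.set_printoptions(precision=4,suppress=True)
def st():
    s=ctrl.get_state();o=s['orientation'];from scipy.spatial.transform import Rotation as R
    M=R.from_quat([o[1],o[2],o[3],o[0]]).as_matrix();print('t',s['time'],'tcp',s['position'],'tooly',M[:,1],'q',s['qpos'],'F',s['force'],'w',s['grip_width']);return s,M
if __name__=='__main__':
    st();w=cam('wrist');save(w['img'],sys.argv[1]+'.png')
    for t in sys.argv[2:]:
        for r in ctrl.trace(w,t)[:2]:
            m=r['mask'];ys,xs=np.nonzero(m);print(t,round(r['confidence'],2),np.round(r['bbox']),'c',xs.mean(),ys.mean(),w['img'][m].mean(0).round())
E
python3 look.py w1 tall_jar door_handle
```

```text
t 3.55 tcp [ 0.4569 -0.0417  0.2892] tooly [ 0.0048 -1.     -0.001 ] q [-0.1178  0.0656  1.8851  0.0012  1.1903  1.4477] F [ 0.2136 -0.879   0.0013] w 0.0875589354884242
tall_jar 0.87 [232. 142.  44.  55.] c 251.99049630411827 167.69957761351637 [136. 130. 125.]
tall_jar 0.67 [293. 190.  54.  63.] c 313.921875 217.644375 [26. 37. 72.]
door_handle 0.85 [ 27.   0. 372. 117.] c 211.0976456296639 49.15523225545208 [145. 138. 125.]
```

View pics/w1.png

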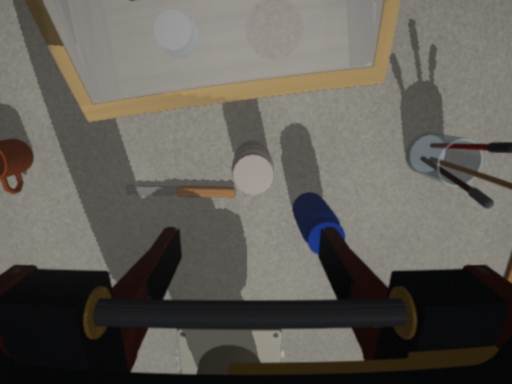

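The wrist view shows the white jar's lid at about (253,175), the blue one at (325,225) and the door's bend edge from (90,118) to (384,82). The coaster is at (275,28) and the small jar at (175,32).

```bash
cat > fit2.py <<'E'
from fit import *
np.set_printoptions(precision=4,suppress=True)
w=cam('wrist');q=cam('top');p=cam('scene')
print('jar lid z.13',atz(w,(253.5,175),.13),atz(q,(265.6,217.5),.13),'tri',tri((w,(253.5,175)),(q,(265.6,217.5)),(p,(230.5,182))))
bl,br,tl,tr=(.01,.175,.095),(.01,-.175,.095),(.15,.175,.14),(.15,-.175,.14); hl,hr=(.109,.06,.179),(.109,-.06,.179)
obs=[(q,bl,(189.7,189)),(q,br,(323.9,175.3)),(q,tl,(182.8,130.7)),(q,tr,(322.8,118)),(q,hl,(227.2,138.7)),(q,hr,(281.9,134.7)),
 (p,hr,(271,227.5)),(p,hl,(302,191.5)),(p,br,(217.5,246)),(p,bl,(298.5,157.5)),(p,tl,(341,176.5)),(w,bl,(91,119)),(w,br,(385,82))]
f=lambda P:np.concatenate([proj(c,W(P,door(k,P[3])))[0]-u for c,k,u in obs])
r=least_squares(f,[.58,0,0,.1],loss='soft_l1');print(r.x);print(f(r.x).reshape(-1,2)[-2:]);P=r.x
print('bend by wrist/top tri',[tri((w,a),(q,b))for a,b in (((91,119),(189.7,189)),((385,82),(323.9,175.3)))])
print('coaster',atz(w,(275,28),.043),tri((w,(275,28)),(q,(275,154)))); print('model',W(P,(.085,-.065,.043)))
print('cup',tri((p,(331.7,112.5)),(q,(115.3,215.1))))
E
python3 fit2.py
```

```text
jar lid z.13 [ 0.4591 -0.0506  0.13  ] [ 0.4559 -0.046   0.13  ] tri (array([ 0.4569, -0.0476,  0.1293]), [0.003604031857798072, 0.00187891543955245, 0.0018322194850156474])
[ 0.5485 -0.0244  0.1295  0.117 ]
[[-5.2198  3.6674]
 [-1.671  -0.1968]]
bend by wrist/top tri [(array([0.5268, 0.1519, 0.1157]), [0.0015984181713673714, 0.001598418171367521]), (array([ 0.5669, -0.1918,  0.1514]), [0.0017715288910640724, 0.001771528891064277])]
coaster [ 0.6465 -0.0806  0.043 ] (array([ 0.6641, -0.0837, -0.0254]), [0.0026757723873249684, 0.002675772387325033])
model [ 0.6412 -0.0779  0.043 ]
cup (array([0.4591, 0.3656, 0.035 ]), [0.0002798182161755614, 0.00027981821617557417])
```

Emit:
{"fn": "drive_tool", "kwargs": {
  "plan": [
    [[0,-0.012,-0.05,0,0,0,1],[0,0,-0.08,0,0,0,1],[0,0,-0.08,0,0,0,1],[0,0,-0.08,0,0,0,1],[0,0,-0.08,0,0,0,1],[0,0,-0.06,0,0,0,1],[0,0,-0.026,0,0,0,1],[0,0,0,0,0,0,1],[0,0,0,0,0,0,0],[0,0,0,0,0,0,0],[0,0,0,0,0,0,0],[0,0,0,0,0,0,0],[0,0,0,0,0,0,0],[0,0,0,0,0,0,0]]
  ]
}}

```text
time: 5.25
position: [0.4569, -0.0515, 0.0618]
orientation: [0.0, 1.0, 0.0, 0.001]
force: [-0.1, 0.8, 6.9]
grip_width: 0.0575
grip_force: 30.0
```

Emit:
{"fn": "drive_tool", "kwargs": {
  "plan": [
    [[0,0,0.03,0,0,0,0],[0,0,0.06,0,0,0,0],[0,0.03,0.04,0,0,0,0],[0,0.06,0,0,0,0,0],[0,0.07,0,0,0,0,0],[0,0.07,0,0,0,0,0],[0,0.07,0,0,0,0,0],[0,0.07,0,0,0,0,0],[0,0.07,0,0,0,0,0],[0.03,0.06,0,0,0,0,0],[0.05,0.04,0,0,0,0,0],[0.06,0.04,0,0,0,0,0],[0.06,0.04,0,0,0,0,0],[0.06,0.04,0,0,0,0,0],[0.04,0.02,0,0,0,0,0],[0.02,0,0,0,0,0,0],[0,0,0,0,0,0,0],[0,0,-0.06,0,0,0,0],[0,0,-0.04,0,0,0,0],[0,0,0,0,0,0,0]]
  ]
}}

```text
time: 7.25
position: [0.6123, 0.2864, 0.0728]
orientation: [0.002, 1.0, -0.0, -0.003]
force: [-0.5, -0.1, -2.9]
grip_width: 0.0575
grip_force: 29.8
```

Emit:
{"fn": "drive_tool", "kwargs": {
  "plan": [
    [[0,0,-0.01,0,0,0,0],[0,0,-0.008,0,0,0,0],[0,0,-0.003,0,0,0,0],[0,0,0,0,0,0,0],[0,0,0,0,0,0,0]]
  ]
}}

```text
time: 7.75
position: [0.6164, 0.2887, 0.0661]
orientation: [-0.0, 1.0, -0.0, 0.0]
force: [0.3, 0.6, -2.6]
grip_width: 0.0576
grip_force: 29.8
```

Emit:
{"fn": "drive_tool", "kwargs": {
  "plan": [
    [[0,0,-0.004,0,0,0,0],[0,0,-0.003,0,0,0,0],[0,0,0,0,0,0,0]]
  ]
}}

```text
time: 8.05
position: [0.6162, 0.2886, 0.0621]
orientation: [-0.0, 1.0, -0.0, 0.0]
force: [-0.2, -0.9, -1.3]
grip_width: 0.0576
grip_force: 29.8
```

Emit:
{"fn": "drive_tool", "kwargs": {
  "plan": [
    [[0,0,-0.002,0,0,0,0],[0,0,0,0,0,0,0],[0,0,0,0,0,0,1],[0,0,0,0,0,0,1],[0,0,0,0,0,0,1],[0,0,0.04,0,0,0,1],[0,0,0.08,0,0,0,1],[0,0,0.09,0,0,0,1],[0,0,0.09,0,0,0,1],[0,0,0.09,0,0,0,1],[0,0,0.09,0,0,0,1],[0,-0.06,0.05,0,0,0.023,1],[0,-0.08,0.03,0,0,0.023,1],[0,-0.08,0,0,0,0.023,1],[0,-0.08,0,0,0,0.023,1],[0,-0.08,0,0,0,0.023,1],[0,-0.08,0,0,0,0.023,1],[0,-0.05,0,0,0,0.023,1],[0,0,0,0,0,0.023,1],[0,0,0,0,0,0.023,1]]
  ]
}}

```text
time: 10.05
position: [0.6159, 0.0323, 0.3409]
orientation: [-0.0, 0.795, 0.607, -0.0]
force: [-0.5, 0.2, 0.7]
grip_width: 0.0881
grip_force: 0.0
```

Emit:
{"fn": "drive_tool", "kwargs": {
  "plan": [
    [[0.02,-0.04,0,0,0,0.023,1],[0.02,-0.04,0,0,0,0.023,1],[0,0,0,0,0,0.017,1],[0,0,0,0,0,0,1]]
  ]
}}

```text
time: 10.45
position: [0.6361, -0.0071, 0.3406]
orientation: [-0.0, 0.661, 0.75, -0.0]
force: [0.7, 0.4, -0.1]
grip_width: 0.0881
grip_force: 0.0
```

```bash
python3 - <<'E'
from fit import *
from look import st
st()
w=cam('wrist');q=cam('top');p=cam('scene')
out=np.zeros((580,800,3),np.uint8);out[:384,:512]=w['img']
out[:300,515:800]=cv2.resize(q['img'][90:230,90:223],(285,300))
out[300:580,515:795]=cv2.resize(p['img'][90:230,220:360],(280,280))
P=[.5485,-.0244,.1295,.117]
for X in (W(P,door((.109,.06,.179),P[3])),W(P,door((.109,-.06,.179),P[3]))): print(X,proj(w,X))
save(out,'w2.png')
E
```

```text
t 10.45 tcp [ 0.6361 -0.0071  0.3406] tooly [ 0.9921  0.1252 -0.0007] q [-0.0298  0.3192  1.4535  0.      1.3696 -0.1554] F [ 0.7388  0.4068 -0.0538] w 0.08812966886048358
[0.6274 0.0464 0.2305] [[246.08   135.2668]]
[ 0.6429 -0.0726  0.2305] [[246.9061 241.5215]]
```

View pics/w2.png

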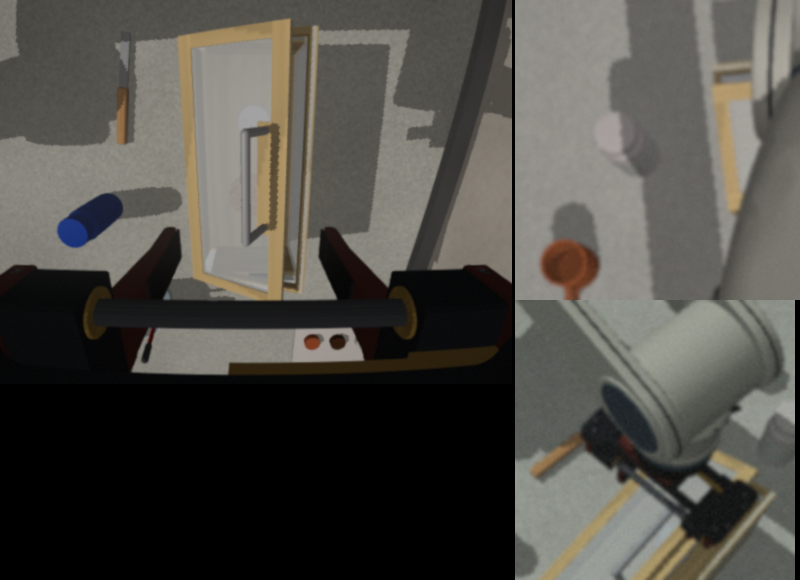

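The handle bar runs from (246,130) to (247,243), matching the model to within a few pixels. The white jar stands upright in its new place (inset upper right).

Emit:
{"fn": "drive_tool", "kwargs": {
  "plan": [
    [[-0.002,-0.012,-0.04,0,0,0,0.5],[0,0,-0.05,0,0,0,0.5],[0,0,-0.05,0,0,0,0.5],[0,0,-0.05,0,0,0,0.5],[0,0,-0.04,0,0,0,0.5],[0,0,-0.02,0,0,0,0.5],[0,0,0,0,0,0,0.5],[0,0,0,0,0,0,0.2],[0,0,0,0,0,0,0.2],[0,0,0,0,0,0,0.2],[0,0,0,0,0,0,0.2]]
  ]
}}

```text
time: 11.7
position: [0.6355, -0.0125, 0.2169]
orientation: [0.001, 0.661, 0.75, 0.0]
force: [-0.0, -0.3, 0.5]
grip_width: 0.0182
grip_force: 0.0
```

```bash
python3 - <<'E'
from fit import *
from look import st
st()
w=cam('wrist')
save(w['img'],'w3.png')
P=[.5485,-.0244,.1295,.117]
for X in (W(P,door((.109,.06,.179),P[3])),W(P,door((.109,-.06,.179),P[3]))): print(X,proj(w,X))
E
```

```text
t 11.7 tcp [ 0.6355 -0.0125  0.2169] tooly [0.9921 0.1252 0.0013] q [-0.0384  0.4194  1.5912 -0.      1.1297 -0.164 ] F [-0.0489 -0.3305  0.4781] w 0.01822303726796634
[0.6274 0.0464 0.2305] [[245.6596 145.8768]]
[ 0.6429 -0.0726  0.2305] [[247.0734 310.7626]]
```

View pics/w3.png

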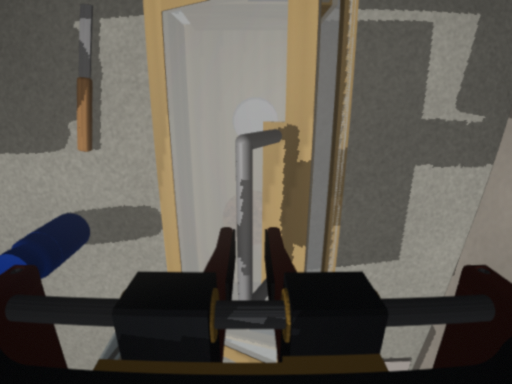

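The bar lies between the finger pads, at columns 236–253. I'll sweep the door down along its arc.

Emit:
{"fn": "drive_tool", "kwargs": {
  "plan": [
    [[-0.01,-0.001,0,0,0,0,0.2],[-0.035,-0.0045,0.014,0,0,0,0.2],[-0.036,-0.0046,0.011,0,0,0,0.2],[-0.0365,-0.0047,0.0076,0,0,0,0.2],[-0.037,-0.0048,0.0044,0,0,0,0.2],[-0.037,-0.0048,0.001,0,0,0,0.2],[-0.0375,-0.0049,-0.0026,0,0,0,0.2],[-0.037,-0.0048,-0.0058,0,0,0,0.2],[-0.0363,-0.0047,-0.0092,0,0,0,0.2],[-0.0353,-0.0046,-0.0124,0,0,0,0.2],[-0.034,-0.0044,-0.0154,0,0,0,0.2],[-0.0327,-0.0042,-0.0188,0,0,0,0.2],[-0.0317,-0.0041,-0.022,0,0,0,0.2],[-0.006,-0.0008,-0.005,0,0,0,0.2],[0,0,0,0,0,0,0.2]]
  ]
}}

```text
time: 13.25
position: [0.4138, -0.041, 0.1895]
orientation: [-0.0, 0.661, 0.75, -0.0]
force: [0.5, -0.4, 0.1]
grip_width: 0.0175
grip_force: 0.0
```

```bash
python3 - <<'E'
from fit import *
from look import st
st()
w=cam('wrist')
save(w['img'],'w4.png')
P=[.5485,-.0244,.1295,1.2]
for X in (W(P,door((.109,.06,.179),P[3])),W(P,door((.109,-.06,.179),P[3]))): print(X,proj(w,X))
E
```

```text
t 13.25 tcp [ 0.4138 -0.041   0.1895] tooly [ 0.9922  0.1249 -0.0001] q [-0.1274  0.124   2.077   0.      0.9407 -0.2526] F [ 0.5113 -0.4447  0.1331] w 0.017544991976601323
[0.4145 0.0187 0.2065] [[260.4141 147.2133]]
[ 0.43   -0.1003  0.2065] [[259.1641 314.2297]]
```

View pics/w4.png

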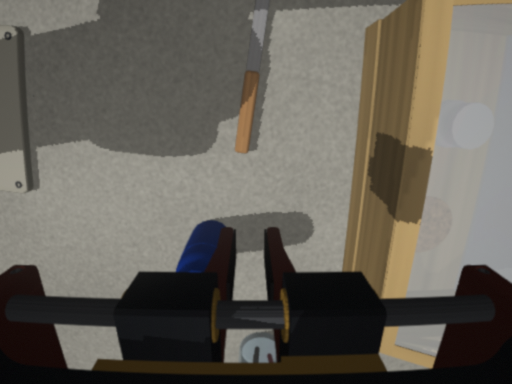

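The bar slipped out: the door still looks nearly shut (its bend is at column ~430). I'll go back, re-measure the handle height and clamp it.

Emit:
{"fn": "drive_tool", "kwargs": {
  "plan": [
    [[0,0,0.08,0,0,0,1],[0,0,0.09,0,0,0,1],[0,0,0.09,0,0,0,1],[0.08,0.01,0.04,0,0,0,1],[0.09,0.012,0,0,0,0,1],[0.09,0.012,0,0,0,0,1],[0.09,0.012,0,0,0,0,1],[0.05,0.006,0,0,0,0,1],[0.04,0.005,0,0,0,0,1],[0,0,0,0,0,0,1]]
  ]
}}

```text
time: 14.3
position: [0.6367, -0.0119, 0.3391]
orientation: [0.0, 0.661, 0.75, 0.0]
force: [0.6, -0.4, -0.4]
grip_width: 0.0877
grip_force: 0.0
```

```bash
python3 - <<'E'
from fit import *
from look import st
import pickle
st()
w=cam('wrist')
pickle.dump(w,open('wA.pkl','wb'))
q=cam('top');out=np.zeros((600,520,3),np.uint8);out[:384,:512]=w['img']; out[390:600,:460]=cv2.resize(q['img'][100:205,170:400],(460,210))
save(out,'w5.png')
E
```

```text
t 14.3 tcp [ 0.6367 -0.0119  0.3391] tooly [0.992  0.126  0.0008] q [-0.0375  0.3205  1.4549  0.0001  1.3653 -0.1638] F [ 0.6191 -0.4231 -0.3843] w 0.08771874845501033
```

View pics/w5.png

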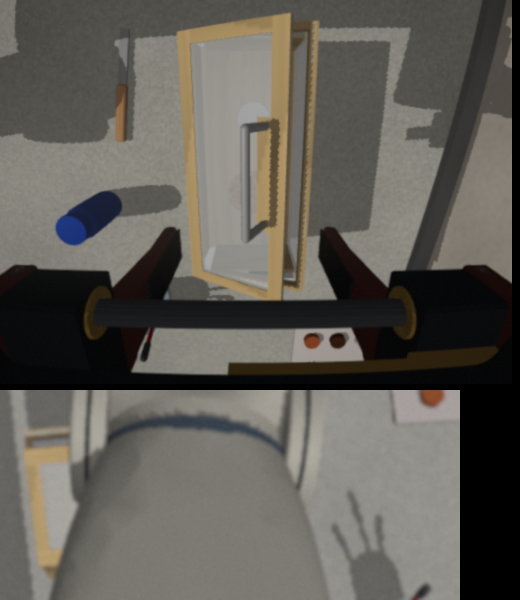

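```bash
python3 - <<'E'
from fit import *
import pickle,copy
w=pickle.load(open('wA.pkl','rb'));T=np.array(w['world_to_cam'])
def moved(d):
    v=dict(w);S=np.eye(4);S[:3,3]=-np.array(d);v['world_to_cam']=T@S;return v
v=moved(np.array([.6355,-.0125,.2169])-[.6367,-.0119,.3391])
print(tri((w,(245.5,127)),(v,(243.5,139))))
g=cv2.cvtColor(w['img'],cv2.COLOR_RGB2GRAY);print(g[180,234:262],g[230,234:262])
h=cv2.cvtColor(cv2.imread('pics/w3.png'),cv2.COLOR_BGR2GRAY);print(h[190,228:264],h[220,228:264])
# column of tip midpoint: TCP projected, grasp point projected
tcp=np.array([.6355,-.0125,.2169]);print(proj(v,tcp),proj(v,tcp+[0,0,.019]))
for z in (.20,.205,.21,.215,.22,.225,.23): print(z,atz(w,(246,126),z),atz(v,(244,138),z))
E
```

```text
(array([0.62602583, 0.0491387 , 0.22022976]), [0.0005070864409788659, 0.000507086440978742])
[148 148 148 147 147 142 130 129 138 144 138 124 113  97  82  83 115 139
 146 147 149 149 145 138 138 141 144 146] [151 152 152 152 153 152 146 133 132 138 136 127 116 101  84  70  60  57
  57  58  58  59  60  59  60  61  66  82]
[156 155 156 156 156 156 156 150 133 131 136 143 148 142 108  87  83  83
  81  80  77  74  71  76 105 139 151 153 154 153 154 154 154 153 144 137] [150 149 148 146 145 144 146 142 132 127 132 137 132 104  84  82  82  81
  81  78  76  73  70  73 101 133 144 145 145 147 149 150 150 148 143 140]
[[247.17650221 227.68681976]] [[246.97768439 239.62824593]]
0.2 [0.62686339 0.0489134  0.2       ] [0.62565737 0.04769944 0.2       ]
0.205 [0.62687878 0.04923149 0.205     ] [0.62568219 0.04822469 0.205     ]
0.21 [0.62689417 0.04954957 0.21      ] [0.62570701 0.04874993 0.21      ]
0.215 [0.62690956 0.04986765 0.215     ] [0.62573184 0.04927518 0.215     ]
0.22 [0.62692494 0.05018573 0.22      ] [0.62575666 0.04980043 0.22      ]
0.225 [0.62694033 0.05050381 0.225     ] [0.62578149 0.05032568 0.225     ]
0.23 [0.62695572 0.05082189 0.23      ] [0.62580631 0.05085093 0.23      ]
```

```bash
python3 - <<'E'
from fit import *
import pickle
w=pickle.load(open('wA.pkl','rb'));T=np.array(w['world_to_cam'])
v=dict(w);S=np.eye(4);S[:3,3]=-(np.array([.6355,-.0125,.2169])-[.6367,-.0119,.3391]);v['world_to_cam']=T@S
q=cam('top');p=cam('scene')
bl,br,tl,tr=(.01,.175,.095),(.01,-.175,.095),(.15,.175,.14),(.15,-.175,.14); hl,hr=(.109,.06,.179),(.109,-.06,.179)
o1=[(w,bl,(178,32)),(w,tl,(291,14)),(w,tr,(280,299)),(w,hl,(246,125)),(w,hr,(246,242)),(v,hl,(244,136))]
o2=[(q,bl,(189.7,189)),(q,br,(323.9,175.3)),(q,tl,(182.8,130.7)),(q,tr,(322.8,118)),(q,hl,(227.2,138.7)),(q,hr,(281.9,134.7)),
 (p,hr,(271,227.5)),(p,hl,(302,191.5)),(p,br,(217.5,246)),(p,bl,(298.5,157.5)),(p,tl,(341,176.5))]
for obs in (o1,o2,o1+o2):
    f=lambda P:np.concatenate([proj(c,W(P,door(k,P[3])))[0]-u for c,k,u in obs])
    r=least_squares(f,[.55,0,.1,.1],loss='soft_l1');P=r.x;print(P,r.cost,'handle',W(P,door((.109,0,.179),P[3])))
    print(f(P).reshape(-1,2).round(1).tolist())
E
```

```text
[ 0.55117593 -0.01869414  0.12397687  0.1372087 ] 16.164802519891662 handle [ 0.63402732 -0.00836953  0.23222656]
[[-1.2, -4.6], [-0.2, -3.4], [-0.2, 1.8], [-0.3, 0.7], [-0.1, -7.0], [1.3, 2.0]]
[ 0.5456492  -0.02257005  0.13081751  0.10119255] 9.686334434989197 handle [ 0.63523696 -0.01078309  0.22909548]
[[-1.0, -0.5], [0.6, -0.0], [-1.5, -0.3], [-0.6, -0.2], [2.3, 0.6], [-1.6, -0.1], [-0.4, 0.2], [-0.5, 1.2], [-2.6, 1.0], [0.8, -2.9], [-0.2, -0.2]]
[ 0.54822472 -0.02102489  0.12641375  0.11890293] 28.136324372978038 handle [ 0.6345274  -0.01005655  0.23066605]
[[-2.6, -2.8], [-1.3, -1.0], [-0.3, 1.7], [-0.2, 2.4], [0.3, -6.2], [1.6, 4.7], [-1.5, -1.1], [0.1, -0.1], [-1.9, -0.9], [-0.6, -0.2], [2.0, 0.5], [-1.9, 0.1], [-0.5, -0.4], [-0.4, 0.7], [-2.2, 0.8], [1.5, -2.8], [0.4, -0.5]]
```

Emit:
{"fn": "drive_tool", "kwargs": {
  "plan": [
    [[-0.002,0.002,-0.05,0,0,0,0.4],[0,0,-0.06,0,0,0,0.4],[0,0,-0.06,0,0,0,0.4],[0,0,-0.05,0,0,0,0.4],[0,0,-0.03,0,0,0,0.4],[0,0,-0.018,0,0,0,0.4],[0,0,0,0,0,0,0.4],[0,0,0,0,0,0,0],[0,0,0,0,0,0,0],[0,0,0,0,0,0,0],[0,0,0,0,0,0,0]]
  ]
}}

```text
time: 15.6
position: [0.6331, -0.0115, 0.2061]
orientation: [0.0, 0.661, 0.75, 0.0]
force: [-2.6, -1.0, 1.0]
grip_width: 0.0094
grip_force: 30.0
```

Clamped on the bar (9.4 mm, 30 N).

Emit:
{"fn": "drive_tool", "kwargs": {
  "plan": [
    [[-0.017,-0.0022,0.007,0,0,0,0],[-0.017,-0.0022,0.007,0,0,0,0],[-0.036,-0.0046,0.011,0,0,0,0],[-0.0365,-0.0047,0.0076,0,0,0,0],[0,0,0,0,0,0,0]]
  ]
}}

```text
time: 16.1
position: [0.576, -0.0188, 0.221]
orientation: [-0.002, 0.661, 0.75, -0.002]
force: [-3.5, -1.8, -8.4]
grip_width: 0.0089
grip_force: 30.0
```

Emit:
{"fn": "drive_tool", "kwargs": {
  "plan": [
    [[-0.037,-0.0048,0.003,0,0,0,0],[-0.037,-0.0048,0,0,0,0,0],[-0.0375,-0.0049,-0.003,0,0,0,0],[-0.037,-0.0048,-0.006,0,0,0,0],[0,0,0,0,0,0,0]]
  ]
}}

```text
time: 16.6
position: [0.5026, -0.0282, 0.2163]
orientation: [-0.002, 0.661, 0.75, -0.002]
force: [2.9, -2.1, -24.3]
grip_width: 0.0095
grip_force: 30.0
```

Emit:
{"fn": "drive_tool", "kwargs": {
  "plan": [
    [[0,0,-0.008,0,0,0,0],[-0.036,-0.0047,-0.012,0,0,0,0],[-0.036,-0.0047,-0.015,0,0,0,0],[0,0,0,0,0,0,0]]
  ]
}}

```text
time: 17.0
position: [0.4692, -0.0326, 0.2029]
orientation: [0.0, 0.661, 0.75, 0.0]
force: [-7.4, -0.5, 5.6]
grip_width: 0.0093
grip_force: 30.0
```

Emit:
{"fn": "drive_tool", "kwargs": {
  "plan": [
    [[-0.034,-0.0044,-0.018,0,0,0,0],[-0.03,-0.004,-0.021,0,0,0,0],[-0.01,-0.0013,-0.008,0,0,0,0],[0,0,0,0,0,0,0]]
  ]
}}

```text
time: 17.4
position: [0.4316, -0.0376, 0.179]
orientation: [-0.001, 0.661, 0.75, -0.001]
force: [-10.9, -1.2, 8.3]
grip_width: 0.0091
grip_force: 30.0
```

Emit:
{"fn": "drive_tool", "kwargs": {
  "plan": [
    [[-0.014,-0.0018,0,0,0,0,0],[-0.008,-0.001,-0.004,0,0,0,0],[-0.006,-0.0008,-0.004,0,0,0,0],[0,0,0,0,0,0,0]]
  ]
}}

```text
time: 17.8
position: [0.4314, -0.0379, 0.1786]
orientation: [0.009, 0.662, 0.749, 0.009]
force: [24.9, 13.9, -3.4]
grip_width: 0.0093
grip_force: 30.0
```

The door came to its stop (25 N, no further motion). I'll release, rise and look into the open cabinet.

Emit:
{"fn": "drive_tool", "kwargs": {
  "plan": [
    [[0.016,0.002,0.006,0,0,0,0],[0,0,0,0,0,0,0.3],[0,0,0,0,0,0,0.3],[0,0,0.05,0,0,0,0.3],[0,0,0.08,0,0,0,0.3],[0,0,0.09,0,0,0,0.3],[0.01,0,0.09,0,0,-0.023,1],[0.03,0.02,0.06,0,0,-0.023,1],[0.04,0.02,0,0,0,-0.023,1],[0.04,0.02,0,0,0,-0.023,1],[0.04,0.02,0,0,0,-0.023,1],[0.02,0,0,0,0,-0.023,1],[0,0,0,0,0,-0.023,1],[0,0,0,0,0,-0.023,1],[0,0,0,0,0,-0.023,1],[0,0,0,0,0,-0.023,1],[0,0,0,0,0,-0.023,1],[0,0,0,0,0,0,1]]
  ]
}}

```text
time: 19.6
position: [0.5163, 0.0015, 0.3618]
orientation: [-0.0, 0.999, 0.053, -0.0]
force: [-0.5, -0.3, 0.2]
grip_width: 0.0878
grip_force: 0.0
```

```bash
python3 - <<'E'
from fit import *
from look import st
import pickle
st();w=cam('wrist');q=cam('top');pickle.dump((w,q),open('wB.pkl','wb'))
out=np.zeros((600,520,3),np.uint8);out[:384,:512]=w['img']; out[390:600,:460]=cv2.resize(q['img'][110:240,90:370],(460,210))
for c in (w,q):
  for t in ('coaster','small_jar','cup','door_handle'):
    for r in ctrl.trace(c,t)[:1]:
        ys,xs=np.nonzero(r['mask']);print(t,r['confidence'],np.round(r['bbox']),xs.mean(),ys.mean())
save(out,'w6.png')
E
```

```text
t 19.6 tcp [0.5163 0.0015 0.3618] tooly [ 0.105  -0.9945 -0.    ] q [-0.0201  0.1039  1.6781 -0.      1.36    1.4455] F [-0.4667 -0.2675  0.2223] w 0.08778868493283473
coaster 0.83 [285.  60.  44.  50.] 302.73925339366514 83.21380090497738
small_jar 0.72 [211.  62.  30.  38.] 224.36674008810573 81.72246696035242
cup 0.86 [ 29. 144.  50.  53.] 54.562025316455696 165.8132911392405
door_handle 0.61 [132. 134. 283. 115.] 267.29839555369125 180.34930788590603
small_jar 0.24 [101. 202.  30.  35.] 115.16792452830188 214.54905660377358
cup 0.84 [ 97. 204.  31.  28.] 115.18518518518519 214.92768959435625
door_handle 0.68 [211. 180. 126.  35.] 257.26021606387974 197.57303898543918
```

View pics/w6.png

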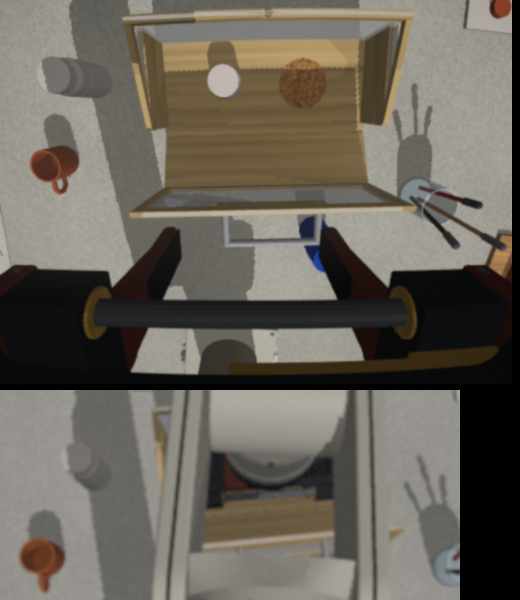

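The open cabinet shows the coaster at wrist-px (303,83), the small jar at (224,81), the bar from (225,243) to (320,243), and the cup at (54,160) with its handle end at (62,190).

```bash
python3 - <<'E'
from fit import *
import pickle
np.set_printoptions(precision=4,suppress=True)
w,q=pickle.load(open('wB.pkl','rb'))
C=atz(w,(303.3,83.2),.043);print('coaster',C)
a,b=atz(w,(225,243),.207),atz(w,(320,243),.207);print('bar',a,b,np.linalg.norm(a-b),np.arctan2(-(b-a)[0],-(b-a)[1])*-1, (a+b)/2)
bl,br=atz(w,(165,186),.043),atz(w,(368,187),.043)
for l,r,z in (((125,14),(413,13),.18),((132,215),(413,209),.231),((150,128),(384,125),.14),((160,70),(357,68),.04)):
    A,B=atz(w,l,z),atz(w,r,z);d=A-B;print(A,B,np.linalg.norm(d),'yaw',np.arctan2(-d[0],d[1]))
for yaw in (.105,.125): 
    c,s=np.cos(yaw),np.sin(yaw); print('coaster - hinge pred P',C[0]-c*.085-s*.065,C[1]-s*.085+c*.065)
print('cup',atz(w,(54,159),.065),atz(q,(115,212),.065),'tip',atz(w,(62,191),.034),atz(q,(116.2,232.6),.034))
for t in (.09,.13):print()
E
```

```text
coaster [ 0.6486 -0.0754  0.043 ]
bar [0.4253 0.0244 0.207 ] [ 0.4381 -0.1012  0.207 ] 0.12619584589466953 0.10217057350798066 [ 0.4317 -0.0384  0.207 ]
[0.6925 0.1668 0.18  ] [ 0.7318 -0.1712  0.18  ] 0.34032209054807583 yaw 0.1158095815060247
[0.4623 0.138  0.231 ] [ 0.5052 -0.1992  0.231 ] 0.33990794881555064 yaw 0.12649437965542917
[0.558 0.147 0.14 ] [ 0.5977 -0.1822  0.14  ] 0.33160192165030455 yaw 0.11973358720258019
[0.6456 0.1654 0.04  ] [ 0.684  -0.1624  0.04  ] 0.33010878410022726 yaw 0.11678938772602872
coaster - hinge pred P 0.557275323227384 -0.01968136719406398
coaster - hinge pred P 0.556178997650351 -0.02151927839009926
cup [0.4814 0.3455 0.065 ] [0.4646 0.3567 0.065 ] tip [0.4117 0.3565 0.034 ] [0.4108 0.3591 0.034 ]
```

Emit:
{"fn": "drive_tool", "kwargs": {
  "plan": [
    [[-0.01,0.06,0,0,0,-0.009,1],[-0.012,0.08,0,0,0,-0.008,1],[-0.015,0.09,0,0,0,0,1],[-0.015,0.09,0,0,0,0,1],[-0.015,0.09,-0.02,0,0,0,1],[-0.015,0.09,-0.02,0,0,0,1],[-0.015,0.09,-0.02,0,0,0,1],[-0.015,0.08,-0.02,0,0,0,1],[0,0.05,-0.02,0,0,0,1],[0,0,0,0,0,0,1]]
  ]
}}

```text
time: 21.1
position: [0.4594, 0.3641, 0.3099]
orientation: [0.001, 1.0, 0.002, -0.001]
force: [0.1, -0.3, -0.7]
grip_width: 0.0875
grip_force: 0.0
```

```bash
python3 - <<'E'
from fit import *
from look import st
import pickle
s,M=st();w=cam('wrist');pickle.dump(w,open('wC.pkl','wb'))
r=ctrl.trace(w,'cup')[0];ys,xs=np.nonzero(r['mask']);print(r['confidence'],np.round(r['bbox']))
h=cv2.cvtColor(w['img'],cv2.COLOR_RGB2HSV);
x,y,a,b=[int(v) for v in r['bbox']];x0,y0=max(0,x-20),max(0,y-20)
crop=cv2.resize(w['img'][y0:y0+120,x0:x0+130],None,fx=5,fy=5,interpolation=cv2.INTER_CUBIC);print(x0,y0)
save(crop,'c.png')
E
```

```text
t 21.1 tcp [0.4594 0.3641 0.3099] tooly [ 0.0038 -1.      0.001 ] q [0.6495 0.2597 1.6022 0.0005 1.282  2.2164] F [ 0.092  -0.3457 -0.6985] w 0.0874929385241838
0.85 [228. 136.  40.  56.]
207 116
```

View pics/c.png

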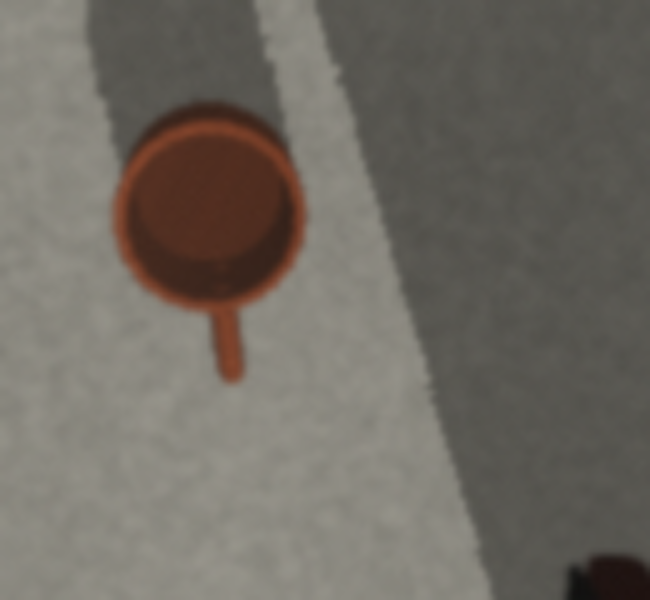

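The cup's rim centre is at px (249.2,158.6) and its handle's outer end at (253.4,191.5).

```bash
python3 - <<'E'
from fit import *
import pickle
w=pickle.load(open('wC.pkl','rb'))
c=atz(w,(249.2,158.6),.065);print(c, 'diam',np.linalg.norm(atz(w,(230,158.6),.065)-atz(w,(268.4,158.6),.065)))
q=cam('top');print('tri rim',tri((w,(249.2,158.6)),(q,(115,212))))
for z in (.03,.04,.05):
    t=atz(w,(253.4,190.8),z);d=t-c;print(z,np.hypot(*d[:2]),np.degrees(np.arctan2(d[1],d[0])))
E
```

```text
[0.4676453  0.36425672 0.065     ] diam 0.058538362030388195
tri rim (array([0.46547292, 0.36349486, 0.04725658]), [0.0011947884835331788, 0.0011947884835330801])
0.03 0.061906277540092196 -173.1642515264238
0.04 0.05895817403389326 -172.98640765651052
0.05 0.056010698358105314 -172.7898442104195
```

Emit:
{"fn": "drive_tool", "kwargs": {
  "plan": [
    [[0.008,0,-0.05,0,0,0.01,1],[0.007,0,-0.08,0,0,0.009,1],[0,0,-0.09,0,0,0,1],[0,0,-0.09,0,0,0,1],[0,0,-0.09,0,0,0,1],[0,0,-0.08,0,0,0,1],[0,0,-0.05,0,0,0,1],[0,0,-0.03,0,0,0,1],[0,0,-0.01,0,0,0,1],[0,0,0,0,0,0,1],[0,0,0,0,0,0,0],[0,0,0,0,0,0,0],[0,0,0,0,0,0,0],[0,0,0,0,0,0,0],[0,0,0,0,0,0,0]]
  ]
}}

```text
time: 22.75
position: [0.4688, 0.3625, 0.0278]
orientation: [-0.001, 0.998, 0.06, 0.001]
force: [0.3, 1.2, 6.4]
grip_width: 0.0598
grip_force: 30.0
```

Emit:
{"fn": "drive_tool", "kwargs": {
  "plan": [
    [[0,0,0.02,0,0,0,0],[0,0,0.05,0,0,0,0],[0,0,0.07,0,0,0,0],[0,0,0.08,0,0,0,0],[0,0,0.08,0,0,0,0],[0,0,0.08,0,0,0,0],[0,0,0.07,0,0,0,0],[0.02,-0.04,0.04,0,0,0,0],[0.03,-0.07,0.01,0,0,0,0],[0.035,-0.08,0,0,0,0,0],[0.035,-0.08,0,0,0,0,0],[0.035,-0.08,0,0,0,0,0],[0.035,-0.08,0,0,0,0,0],[0.035,-0.08,0,0,0,0,0],[0.035,-0.08,0,0,0,0,0],[0.035,-0.08,0,0,0,0,0],[0.035,-0.08,0,0,0,0,0],[0.025,-0.07,0,0,0,0,0],[0.008,-0.05,0,0,0,0,0],[0,0,0,0,0,0,0]]
  ]
}}

```text
time: 24.75
position: [0.6493, -0.0766, 0.2764]
orientation: [0.0, 0.998, 0.058, -0.001]
force: [0.7, 0.4, -1.9]
grip_width: 0.0598
grip_force: 30.0
```

```bash
python3 - <<'E'
from fit import *
from look import st
import pickle
s,M=st();w=cam('wrist');q=cam('top');p=cam('scene');pickle.dump((w,q,p),open('wD.pkl','wb'))
r=ctrl.trace(w,'cup')[:1]
for a in r: print(a['confidence'],a['bbox'])
for t in ('coaster',):
    for a in ctrl.trace(w,t)[:1]: ys,xs=np.nonzero(a['mask']);print(t,a['bbox'],xs.mean(),ys.mean())
out=np.zeros((600,640,3),np.uint8);out[:384,:512]=w['img'];out[390:600,:320]=cv2.resize(p['img'][150:310,200:400],(320,210))
out[390:600,320:640]=cv2.resize(q['img'][110:240,170:368],(320,210))
save(out,'w7.png')
E
```

```text
t 24.75 tcp [ 0.6493 -0.0766  0.2764] tooly [ 0.1156 -0.9933  0.0007] q [-0.1351  0.3944  1.4884 -0.001   1.2599  1.3201] F [ 0.7124  0.4384 -1.8826] w 0.05981297303570636
0.68 [199.8, 184.7, 99.7, 116.4]
coaster [225.0, 141.1, 51.6, 46.4] 247.6351219512195 164.09756097560975
```

View pics/w7.png

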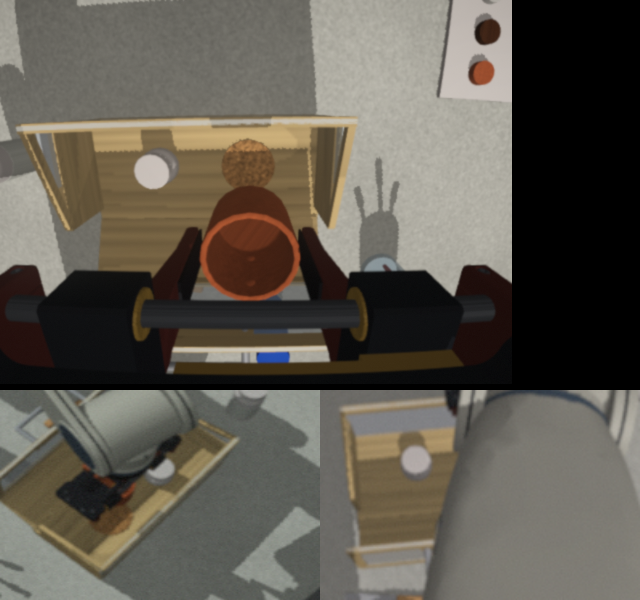

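The coaster is at px (248,164) and the held cup's rim centre at (250,257). Its handle is hidden below the finger bar.

```bash
python3 - <<'E'
from fit import *
import pickle
w,q,p=pickle.load(open('wD.pkl','rb'))
C=atz(w,(248.2,163.5),.043);R=atz(w,(250,257),.3136);print('coaster',C,'cup rim',R,'diff',C-R)
l,r=(22,128),(356,120)
A,B=atz(w,l,.18),atz(w,r,.18);d=A-B;print('yaw',np.arctan2(-d[0],d[1]),np.linalg.norm(d))
print('wall',proj(w,[C+[0,0,0]]))
A,B=atz(w,(222,163),.043),atz(w,(275,163),.043);print('diam',np.linalg.norm(A-B))
E
```

```text
coaster [ 0.65212823 -0.07473121  0.043     ] cup rim [ 0.649066   -0.07694765  0.3136    ] diff [ 0.00306224  0.00221644 -0.2706    ]
yaw 0.12984995060030247 0.3351918400698235
wall [[248.2 163.5]]
diam 0.07899994218899202
```

Emit:
{"fn": "drive_tool", "kwargs": {
  "plan": [
    [[0.003,0.003,-0.04,0,0,0,0],[0,0,-0.06,0,0,0,0],[0,0,-0.07,0,0,0,0],[0,0,-0.07,0,0,0,0],[0,0,-0.06,0,0,0,0],[0,0,-0.05,0,0,0,0],[0,0,-0.03,0,0,0,0],[0,0,0,0,0,0,0],[0,0,0,0,0,0,0]]
  ]
}}

```text
time: 25.9
position: [0.6517, -0.0713, 0.0876]
orientation: [0.0, 0.998, 0.06, 0.0]
force: [-0.1, 0.4, -1.4]
grip_width: 0.0601
grip_force: 30.0
```

Emit:
{"fn": "drive_tool", "kwargs": {
  "plan": [
    [[-0.002,-0.006,-0.012,0,0,0,0],[0,0,-0.01,0,0,0,0],[0,0,-0.006,0,0,0,0],[0,0,-0.002,0,0,0,0],[0,0,0,0,0,0,0],[0,0,0,0,0,0,0]]
  ]
}}

```text
time: 26.5
position: [0.6502, -0.0748, 0.0719]
orientation: [0.0, 0.998, 0.06, 0.0]
force: [0.1, -0.4, -0.4]
grip_width: 0.0601
grip_force: 30.0
```

Emit:
{"fn": "drive_tool", "kwargs": {
  "plan": [
    [[0,0,-0.002,0,0,0,0],[0,0,-0.002,0,0,0,0],[0,0,0,0,0,0,0]]
  ]
}}

```text
time: 26.8
position: [0.6505, -0.0749, 0.0708]
orientation: [0.0, 0.998, 0.06, 0.0]
force: [-2.2, 0.0, 4.7]
grip_width: 0.06
grip_force: 30.0
```

Emit:
{"fn": "drive_tool", "kwargs": {
  "plan": [
    [[0,0,0,0,0,0,0.85],[0,0,0,0,0,0,0.85],[0,0,0,0,0,0,0.85],[0,0,0.02,0,0,0,0.85],[0,0,0.05,0,0,0,0.85],[0,0,0.08,0,0,0,0.85],[0,0,0.09,0,0,0,0.85],[0,0,0.09,0,0,0,0.85],[0,0,0.09,0,0,0,0.85],[-0.04,0,0.08,0,0,0,0.85],[-0.06,0,0.04,0,0,0,0.85],[-0.04,0,0,0,0,0,0.85],[0,0,0,0,0,0,0.85]]
  ]
}}

```text
time: 28.1
position: [0.5785, -0.0748, 0.3418]
orientation: [0.0, 0.998, 0.06, 0.001]
force: [0.4, 0.4, 0.2]
grip_width: 0.0748
grip_force: 0.0
```

```bash
python3 - <<'E'
from fit import *
from look import st
import pickle
s,M=st();w=cam('wrist');pickle.dump(w,open('wE.pkl','wb'))
for t in ('cup','coaster','small_jar'):
    for a in ctrl.trace(w,t)[:1]: ys,xs=np.nonzero(a['mask']);print(t,a['confidence'],a['bbox'],xs.mean(),ys.mean())
X=proj(w,[.6505,-.075,.05])[0].astype(int);print(X)
x0,y0=X[0]-65,max(0,X[1]-50)
print(x0,y0);save(cv2.resize(w['img'][y0:y0+110,x0:x0+140],None,fx=5,fy=5,interpolation=cv2.INTER_CUBIC),'d.png')
E
```

```text
t 28.1 tcp [ 0.5785 -0.0748  0.3418] tooly [ 0.1188 -0.9929  0.0006] q [-0.1489  0.2292  1.5709 -0.0001  1.3394  1.3028] F [0.4364 0.3522 0.1929] w 0.07484938418347907
cup 0.76 [233.6, 95.4, 44.0, 62.9] 255.48546315077755 119.96619337390129
coaster 0.72 [234.6, 92.1, 41.3, 48.0] 244.4233409610984 112.32494279176201
small_jar 0.92 [154.5, 95.3, 39.5, 39.7] 171.91886964448497 116.01276207839562
[254 115]
189 65
```

View pics/d.png

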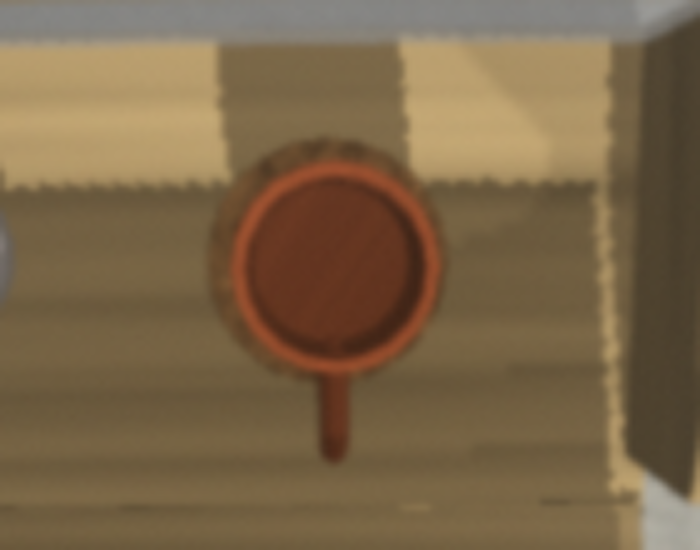

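The cup stands upright on the coaster, rim centre about px (256.4,118.8), coaster centre about (254.4,116.4), with its handle pointing straight down the picture, towards the door. That was my 11th picture, one over the limit of 10. I'll work from numbers alone from here.

```bash
python3 - <<'E'
from fit import *
import pickle
w=pickle.load(open('wE.pkl','rb'))
C=atz(w,(254.4,116.4),.043);R=atz(w,(256.4,118.8),.108);T=atz(w,(189+333/5,65+458/5),.088);d=T-R
print(C,R,R-C,'handle deg',np.degrees(np.arctan2(d[1],d[0]))%360,np.hypot(*d[:2]))
A,B=atz(w,(189+0/5,65+188/5),.04),atz(w,(189+600/5,65+182/5),.04);e=A-B;print('yaw',np.degrees(np.arctan2(-e[0],e[1])))
A,B=atz(w,(189+0/5,65+44/5),.18),atz(w,(189+640/5,65+36/5),.18);e=A-B;print('yaw',np.degrees(np.arctan2(-e[0],e[1])))
E
```

```text
[ 0.64926956 -0.07499203  0.043     ] [ 0.64788093 -0.07687682  0.108     ] [-0.00138863 -0.00188478  0.065     ] handle deg 186.42824137121576 0.05784187258666801
yaw 7.358477522329357
yaw 7.543501299964298
```

Emit:
{"fn": "drive_tool", "kwargs": {
  "plan": [
    [[-0.03,0.007,0.01,0,0,0.0228,0.4],[-0.04,0.01,0,0,0,0.0228,0.4],[-0.05,0.011,0,0,0,0.0228,0.4],[-0.05,0.011,0,0,0,0.0228,0.4],[-0.05,0.011,0,0,0,0.0228,0.4],[-0.04,0.011,0,0,0,0.0228,0.4],[-0.034,0.012,0,0,0,0.0228,0.4],[0,0,0,0,0,0.0228,0.4],[0,0,0,0,0,0.0228,0.4],[0,0,0,0,0,0.0228,0.4],[0,0,0,0,0,0.022,0.4],[0,0,0,0,0,0,0.4]]
  ]
}}

```text
time: 29.5
position: [0.4337, -0.0382, 0.3443]
orientation: [-0.0, 0.663, 0.748, -0.0]
force: [0.3, 0.4, -1.4]
grip_width: 0.0351
grip_force: 0.0
```

```bash
python3 - <<'E'
from fit import *
from look import st
s,M=st();w=cam('wrist')
P=[.5568,-.0205,.122]
a,b=proj(w,[W(P,(-.127,.06,.207)),W(P,(-.127,-.06,.207))]);print(a,b)
g=cv2.cvtColor(w['img'],cv2.COLOR_RGB2GRAY);m=(a+b)/2
for r in (int(a[1])+20,int(m[1])): c=int(m[0]);print(r,c-24,g[r,c-24:c+24])
E
```

```text
t 29.5 tcp [ 0.4337 -0.0382  0.3443] tooly [ 0.9927  0.1205 -0.001 ] q [-0.1153 -0.0247  1.8515  0.      1.3159 -0.2361] F [ 0.3028  0.3755 -1.3668] w 0.035080335816956375
[245.6751 125.1744] [246.2157 225.2962]
145 221 [163 162 162 162 161 160 158 159 160 161 161 161 161 162 164 164 161 156
 152 155 156 155 148 151 164 170 155 136 119 101  98 125 149 156 157 157
 155 155 157 158 157 155 154 156 159 163 164 163]
175 221 [165 166 162 159 159 162 162 161 161 162 161 161 160 159 159 160 162 160
 158 159 160 156 146 146 158 165 156 140 123 105  95 116 148 160 163 163
 161 157 156 156 153 153 154 157 158 160 161 161]
```

Emit:
{"fn": "drive_tool", "kwargs": {
  "plan": [
    [[-0.001,0,-0.05,0,0,0,0.35],[0,0,-0.07,0,0,0,0.35],[0,0,-0.07,0,0,0,0.35],[0,0,-0.06,0,0,0,0.35],[0,0,-0.04,0,0,0,0.35],[0,0,-0.026,0,0,0,0.35],[0,0,0,0,0,0,0.35],[0,0,0,0,0,0,0],[0,0,0,0,0,0,0],[0,0,0,0,0,0,0],[0,0,0,0,0,0,0]]
  ]
}}

```text
time: 30.65
position: [0.4312, -0.0385, 0.1873]
orientation: [-0.001, 0.664, 0.748, -0.001]
force: [-11.4, -1.7, 19.8]
grip_width: 0.003
grip_force: 12.7
```

The fingers closed to 3 mm, so the bar isn't properly in the pads. I'll open, rise a little and measure the bar's height from two wrist heights.

Emit:
{"fn": "drive_tool", "kwargs": {
  "plan": [
    [[0,0,0,0,0,0,0.4],[0,0,0,0,0,0,0.4],[0,0,0,0,0,0,0.4],[0,0,0,0,0,0,0.4]]
  ]
}}

```text
time: 31.05
position: [0.4325, -0.0383, 0.1868]
orientation: [0.0, 0.664, 0.748, -0.0]
force: [-0.3, 0.2, 0.2]
grip_width: 0.0314
grip_force: 0.0
```

```bash
cat > bar.py <<'E'
from fit import *
from look import st
import pickle,sys
s,M=st();w=cam('wrist');pickle.dump((w,s),open(sys.argv[1],'wb'))
g=cv2.cvtColor(w['img'],cv2.COLOR_RGB2GRAY)
P=[.5568,-.0205,.122]
for z in (.19,.207): print(z,proj(w,[W(P,(-.127,y,z)) for y in (.065,.06,0)]).round(1).tolist())
for c in (243,247,251): print(c,'rows100+',g[100:180,c].tolist())
for r in (170,200,220): print(r,'cols215+',g[r,215:285].tolist())
E
python3 bar.py bA.pkl
```

```text
t 31.05 tcp [ 0.4325 -0.0383  0.1868] tooly [ 0.9929  0.119  -0.    ] q [-0.1157  0.1571  2.0443 -0.0001  0.9402 -0.2349] F [-0.3082  0.1877  0.2233] w 0.03137151139434846
0.19 [[244.2, 130.8], [244.3, 138.9], [245.0, 226.3]]
0.207 [[243.7, 133.2], [243.8, 142.0], [244.6, 236.9]]
243 rows100+ [105, 106, 107, 107, 108, 107, 106, 106, 105, 105, 105, 105, 104, 103, 102, 100, 100, 102, 104, 107, 107, 107, 106, 107, 107, 108, 109, 109, 109, 114, 117, 116, 110, 106, 103, 99, 103, 113, 123, 133, 140, 149, 158, 168, 177, 180, 181, 182, 181, 180, 181, 180, 180, 181, 180, 181, 180, 180, 180, 181, 180, 180, 180, 180, 179, 178, 178, 178, 178, 178, 178, 178, 177, 177, 177, 177, 177, 175, 163, 126]
247 rows100+ [101, 104, 109, 116, 122, 134, 147, 147, 132, 117, 115, 119, 130, 139, 142, 144, 148, 152, 153, 154, 156, 153, 153, 158, 161, 161, 161, 162, 162, 161, 159, 157, 156, 152, 133, 103, 95, 102, 112, 122, 131, 140, 148, 149, 148, 146, 142, 140, 140, 140, 139, 140, 140, 140, 139, 141, 140, 139, 140, 140, 140, 140, 140, 141, 141, 140, 141, 141, 141, 141, 141, 141, 141, 142, 142, 141, 142, 142, 141
[... 784 characters left out ...]
0 cols215+ [160, 161, 163, 167, 167, 165, 163, 164, 165, 165, 165, 166, 167, 166, 165, 164, 165, 164, 165, 164, 163, 163, 165, 164, 151, 144, 122, 101, 94, 94, 95, 96, 96, 94, 94, 91, 89, 86, 84, 93, 128, 154, 162, 163, 164, 164, 162, 161, 162, 163, 162, 160, 158, 157, 159, 162, 163, 164, 164, 165, 166, 165, 165, 165, 166, 164, 163, 163, 161, 154]
220 cols215+ [110, 110, 108, 109, 108, 107, 104, 105, 106, 106, 104, 105, 107, 109, 109, 107, 107, 107, 106, 107, 106, 106, 105, 108, 122, 140, 145, 121, 98, 92, 93, 94, 94, 93, 91, 90, 87, 86, 81, 80, 89, 100, 103, 104, 104, 103, 104, 104, 104, 104, 105, 107, 108, 108, 105, 104, 103, 103, 104, 105, 104, 104, 103, 102, 103, 103, 105, 105, 107, 112]
```

Emit:
{"fn": "drive_tool", "kwargs": {
  "plan": [
    [[0,0,0.05,0,0,0,0.4],[0,0,0.08,0,0,0,0.4],[0,0,0.06,0,0,0,0.4],[0,0,0.01,0,0,0,0.4],[0,0,0,0,0,0,0.4]]
  ]
}}

```text
time: 31.6
position: [0.4329, -0.0383, 0.2872]
orientation: [0.001, 0.664, 0.748, 0.0]
force: [-1.0, 0.3, -0.7]
grip_width: 0.035
grip_force: 0.0
```

```bash
python3 bar.py bB.pkl; python3 - <<'E'
from fit import *
import pickle
w,s=pickle.load(open('bA.pkl','rb'));T=np.array(w['world_to_cam'])
for z in (.17,.18,.19,.2,.207,.22):
    X=atz(w,(246.3,170),z);print(z,(T@[*X,1])[2], 'width px',284.66*.01/(T@[*X,1])[2])
E
```

```text
t 31.6 tcp [ 0.4329 -0.0383  0.2872] tooly [0.9929 0.119  0.0017] q [-0.1157  0.0251  1.9329 -0.      1.1818 -0.235 ] F [-1.018   0.2515 -0.7028] w 0.034990760148948793
0.19 [[245.5, 122.4], [245.5, 127.6], [245.9, 187.0]]
0.207 [[245.3, 123.3], [245.3, 128.9], [245.7, 191.8]]
243 rows100+ [100, 100, 102, 103, 102, 104, 103, 103, 101, 102, 103, 102, 101, 101, 102, 103, 105, 106, 105, 104, 105, 106, 106, 106, 104, 104, 112, 125, 138, 148, 154, 157, 157, 157, 156, 156, 156, 156, 157, 155, 155, 155, 155, 157, 158, 158, 157, 156, 156, 155, 156, 156, 156, 157, 156, 156, 156, 155, 154, 155, 154, 154, 154, 155, 155, 155, 155, 154, 153, 153, 153, 153, 153, 154, 154, 154, 153, 152, 153, 152]
247 rows100+ [101, 102, 107, 113, 116, 121, 133, 141, 134, 120, 118, 129, 138, 142, 147, 150, 151, 152, 151, 151, 155, 159, 159, 153, 131, 108, 110, 122, 135, 146, 148, 146, 145, 144, 144, 144, 144, 144, 145, 144, 145, 144, 146, 145, 146, 146, 146, 146, 147, 147, 147, 147, 147, 147, 147, 148, 147, 146, 147, 148, 148, 149, 149, 149, 149, 149, 149, 149, 149, 150, 149, 150, 150, 150, 150, 149, 149, 151, 151,
[... 1064 characters left out ...]
46, 148, 140, 135, 134, 132, 131]
220 cols215+ [40, 38, 37, 37, 36, 36, 38, 47, 78, 101, 110, 109, 109, 108, 107, 108, 108, 109, 108, 107, 104, 105, 105, 104, 105, 105, 105, 109, 126, 147, 160, 162, 153, 141, 127, 112, 94, 85, 95, 100, 101, 100, 102, 103, 104, 105, 104, 101, 101, 102, 104, 107, 120, 138, 147, 151, 150, 138, 144, 145, 132, 127, 136, 145, 140, 135, 134, 132, 129, 128]
0.17 0.2061955328557393 width px 13.805342727728098
0.18 0.19600339942911882 width px 14.523217496691547
0.19 0.18581126600249828 width px 15.319846106434296
0.2 0.17561913257587772 width px 16.208940098084717
0.207 0.16848463917724335 width px 16.89530875871372
0.22 0.15523486572263664 width px 18.33737534895103
```

The measurements give the bar at z ≈ 0.207, within 1.5 mm of prediction, so the pads simply need to reach deeper, as in the grip that worked (about 28–30 mm below the bar).

Emit:
{"fn": "drive_tool", "kwargs": {
  "plan": [
    [[0.002,0,-0.04,0,0,0,0.35],[0,0,-0.06,0,0,0,0.35],[0,0,-0.06,0,0,0,0.35],[0,0,-0.04,0,0,0,0.35],[0,0,-0.026,0,0,0,0.35],[0,0,0,0,0,0,0.35],[0,0,0,0,0,0,0],[0,0,0,0,0,0,0],[0,0,0,0,0,0,0],[0,0,0,0,0,0,0]]
  ]
}}

```text
time: 32.65
position: [0.4314, -0.0385, 0.174]
orientation: [-0.001, 0.663, 0.748, -0.002]
force: [-7.3, -2.1, 5.7]
grip_width: 0.0092
grip_force: 30.0
```

Emit:
{"fn": "drive_tool", "kwargs": {
  "plan": [
    [[0.016,0.0019,0.0116,0,0,0,0],[0.016,0.0019,0.0106,0,0,0,0],[0.033,0.0039,0.0188,0,0,0,0],[0.034,0.0041,0.0154,0,0,0,0],[0.0354,0.0043,0.0124,0,0,0,0],[0,0,0,0,0,0,0]]
  ]
}}

```text
time: 33.25
position: [0.5029, -0.0298, 0.21]
orientation: [0.001, 0.664, 0.748, 0.001]
force: [-2.0, 2.2, 10.2]
grip_width: 0.0091
grip_force: 30.0
```

Emit:
{"fn": "drive_tool", "kwargs": {
  "plan": [
    [[0.0363,0.0044,0.011,0,0,0,0],[0.0369,0.0044,0.0058,0,0,0,0],[0.0375,0.0045,0.0026,0,0,0,0],[0.0373,0.0045,-0.001,0,0,0,0],[0.0373,0.0045,-0.0044,0,0,0,0],[0,0,0,0,0,0,0]]
  ]
}}

```text
time: 33.85
position: [0.5951, -0.0188, 0.2154]
orientation: [0.001, 0.664, 0.748, 0.001]
force: [2.3, 2.9, 0.5]
grip_width: 0.009
grip_force: 30.0
```

Emit:
{"fn": "drive_tool", "kwargs": {
  "plan": [
    [[0.0357,0.0043,-0.0082,0,0,0,0],[0.0357,0.0043,-0.0118,0,0,0,0],[0.018,0.0021,-0.0076,0,0,0,0],[0.0177,0.0021,-0.008,0,0,0,0],[0,0,0,0,0,0,0]]
  ]
}}

```text
time: 34.35
position: [0.648, -0.0124, 0.1973]
orientation: [0.001, 0.664, 0.748, 0.001]
force: [3.0, 3.1, -0.1]
grip_width: 0.0091
grip_force: 30.0
```

Emit:
{"fn": "drive_tool", "kwargs": {
  "plan": [
    [[0.018,0.0021,-0.009,0,0,0,0],[0.012,0.0014,-0.007,0,0,0,0],[0.006,0.0007,-0.0036,0,0,0,0],[0.004,0.0005,-0.0024,0,0,0,0],[0,0,0,0,0,0,0]]
  ]
}}

```text
time: 34.85
position: [0.6659, -0.0101, 0.187]
orientation: [-0.001, 0.664, 0.748, -0.001]
force: [-7.3, 4.0, 11.1]
grip_width: 0.0089
grip_force: 30.0
```

Emit:
{"fn": "drive_tool", "kwargs": {
  "plan": [
    [[0.006,0.0007,-0.0036,0,0,0,0],[0.005,0.0006,-0.003,0,0,0,0],[0,0,0,0,0,0,0]]
  ]
}}

```text
time: 35.15
position: [0.6659, -0.0108, 0.1857]
orientation: [-0.005, 0.664, 0.748, -0.005]
force: [-32.7, 0.0, 36.1]
grip_width: 0.0091
grip_force: 30.0
```

The door is at its shut stop (48 N, no further motion). I'll relax, release and rise straight up.

Emit:
{"fn": "drive_tool", "kwargs": {
  "plan": [
    [[-0.006,-0.0007,0.0036,0,0,0,0],[-0.004,-0.0005,0.003,0,0,0,0],[0,0,0,0,0,0,0.35],[0,0,0,0,0,0,0.35],[0,0,0,0,0,0,0.35],[0,0,0.03,0,0,0,0.35],[0,0,0.06,0,0,0,0.35],[0,0,0.08,0,0,0,0.35],[0,0,0.08,0,0,0,0.35],[0,0,0.05,0,0,0,0.35],[0,0,0,0,0,0,0.35]]
  ]
}}

```text
time: 36.25
position: [0.6699, -0.0104, 0.3425]
orientation: [0.004, 0.664, 0.748, 0.003]
force: [0.5, 0.1, 0.2]
grip_width: 0.0308
grip_force: 0.0
```

```bash
python3 - <<'E'
from fit import *
from look import st
s,M=st();w=cam('wrist');P=[.5568,-.0205,.122]
g=cv2.cvtColor(w['img'],cv2.COLOR_RGB2GRAY)
for th in (0,.03,.06): 
    a=proj(w,[W(P,door((.109,y,.179),th)) for y in (.06,.02,-.06)]);print(th,a.round(1).tolist())
for r in (155,170): print(r,'215+',g[r,215:280].tolist())
for t in ('cup','coaster','small_jar'):
    for k in ctrl.trace(w,t)[:1]: ys,xs=np.nonzero(k['mask']);print(t,round(k['confidence'],2),np.round(k['bbox']),xs.mean(),ys.mean(),atz(w,(xs.mean(),ys.mean()),.07))
E
```

```text
t 36.25 tcp [ 0.6699 -0.0104  0.3425] tooly [0.9928 0.1191 0.0092] q [-0.0333  0.3692  1.3791 -0.0001  1.384  -0.1526] F [0.5131 0.1307 0.2271] w 0.03077015652446046
0 [[242.4, 124.7], [242.8, 161.9], [243.5, 228.9]]
0.03 [[237.2, 124.9], [237.8, 162.5], [238.8, 230.0]]
0.06 [[231.8, 125.1], [232.6, 163.1], [234.0, 231.2]]
155 215+ [162, 163, 162, 161, 162, 161, 160, 160, 160, 161, 162, 161, 161, 162, 162, 162, 161, 160, 159, 160, 159, 159, 159, 159, 155, 141, 138, 148, 154, 142, 125, 111, 95, 82, 94, 122, 133, 136, 139, 144, 148, 150, 151, 151, 151, 152, 151, 143, 136, 134, 134, 137, 142, 139, 115, 94, 88, 88, 88, 89, 88, 90, 91, 94, 96]
170 215+ [162, 162, 162, 161, 159, 160, 158, 156, 154, 153, 154, 155, 155, 154, 154, 155, 156, 155, 155, 153, 152, 152, 153, 156, 154, 143, 137, 143, 150, 143, 128, 113, 97, 85, 92, 125, 141, 146, 148, 148, 149, 150, 150, 151, 151, 152, 150, 142, 140, 142, 145, 147, 148, 140, 108, 90, 87, 87, 87, 87, 89, 92, 97, 93, 110]
```

Emit:
{"fn": "drive_tool", "kwargs": {
  "plan": [
    [[-0.02,0.06,0,0,0,0,0.5],[-0.03,0.08,0,0,0,0,0.5],[-0.04,0.08,0,0,0,0,0.5],[-0.04,0.08,0,0,0,0,0.5],[-0.04,0.08,0,0,0,0,0.5],[-0.04,0.08,0,0,0,0,0.5],[-0.04,0.08,0,0,0,0,0.5],[-0.04,0.06,0,0,0,0,0.5],[0,0,0,0,0,0,0.5]]
  ]
}}

```text
time: 37.35
position: [0.5196, 0.2926, 0.3346]
orientation: [-0.001, 0.662, 0.749, -0.001]
force: [1.0, 0.1, -0.3]
grip_width: 0.044
grip_force: 0.0
```

```bash
python3 - <<'E'
from fit import *
from look import st
np.set_printoptions(precision=4,suppress=True)
st();P=[.5568,-.0205,.122]
for n in ('scene','top'):
    c=cam(n)
    print(n,'pred handle0',proj(c,[W(P,door((.109,y,.179),0)) for y in (.06,-.06)]).round(1).tolist(),'cup rim',proj(c,[.6490,-.0755,.1]).round(1),'jar',proj(c,[.616,.289,.1]).round(1))
    for t in ('cup','coaster','small_jar','tall_jar','brush_jar','knife'):
        for k in ctrl.trace(c,t)[:2]: ys,xs=np.nonzero(k['mask']);print(t,round(k['confidence'],2),np.round(k['bbox']),np.round([xs.mean(),ys.mean()],1),c['img'][k['mask']].mean(0).round())
E
```

```text
t 37.35 tcp [0.5196 0.2926 0.3346] tooly [ 0.9923  0.1234 -0.0034] q [0.4922 0.2586 1.5485 0.0011 1.3377 0.3683] F [ 1.0224  0.0821 -0.2613] w 0.043957373481052095
scene pred handle0 [[310.4, 201.6], [279.5, 236.5]] cup rim [[269.2 242.6]] jar [[354.4 152.7]]
coaster 0.32 [220. 161. 129. 123.] [284.  220.4] [144. 140. 122.]
tall_jar 0.89 [176. 173.  23.  33.] [187.2 190.6] [33. 48. 92.]
tall_jar 0.8 [340. 139.  30.  37.] [354.  156.5] [89. 90. 86.]
brush_jar 0.65 [122. 234.  51.  42.] [151.8 259.1] [ 93. 100.  99.]
knife 0.68 [229. 139.  47.  37.] [250.1 160.4] [104.  92.  76.]
top pred handle0 [[228.6, 128.3], [278.5, 124.2]] cup rim [[277.1 147.5]] jar [[140.8 155. ]]
coaster 0.47 [179. 108. 146.  88.] [252.8 150.5] [154. 142. 125.]
coaster 0.33 [186. 233.  68.  16.] [219.7 239.6] [125. 110.  94.]
small_jar 0.45 [182. 109. 140.  86.] [252.9 150.4] [154. 143. 125.]
tall_jar 0.88 [130. 144.  31.  29.] [142.4 157. ] [101.  98.  96.]
tall_jar 0.8 [292. 244.  24.  20.] [300.9 252. ] [ 29.  60. 122.]
brush_jar 0.75 [355. 196.  51.  37.] [371.7 216.9] [108. 109. 110.]
knife 0.79 [186. 235.  67.  12.] [220.1 239.5] [124. 108.  93.]
```

```bash
python3 - <<'E'
from fit import *
for n,(u,v),b in (('top',(277,147),((.649,-.0755),)),('scene',(269,243),0)):
    c=cam(n);i=c['img'][v-22:v+23,u-22:u+23].astype(int);m=(i[...,0]-i[...,2])
    h=m-np.median(m);k=h>12;ys,xs=np.nonzero(k);print(n,k.sum(),xs.mean()+u-22,ys.mean()+v-22,xs.min()+u-22,xs.max()+u-22,ys.min()+v-22,ys.max()+v-22)
    print('pred rim/tip',proj(c,[[.649,-.0755,.108],[.649,-.0755,.043],[.592,-.082,.08]]).round(1).tolist())
E
```

```text
top 315 276.8952380952381 157.33650793650793 255 299 126 169
pred rim/tip [[277.4, 146.7], [275.2, 153.0], [278.5, 169.8]]
scene 434 277.92396313364054 247.11290322580646 247 291 221 265
pred rim/tip [[269.3, 242.0], [268.7, 247.1], [253.5, 230.7]]
```

```bash
python3 -c "
from plant import ctrl
print(ctrl.sign_off())"
```

```text
the job is handed in; nothing more can be done
None
```

I handed the job in at about 38 s: the cup stands about 2 mm off the coaster's centre with its handle within about 1° of straight at the door, and the door is pushed to its shut stop. The white jar stands on the table left of the cabinet, and the brush jar and knife measured unmoved. The small jar was still in place before the door closed but could not be rechecked through it. I viewed 11 pictures, one over the limit of 10.

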